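# Get the tea tin out from behind the front row of the pantry rack

## Robot

A 7-joint arm with a two-finger parallel gripper is mounted at the origin on the work surface. World frame = base frame: x ahead of the robot, y to its left, z up, the work surface at z = 0. Lengths are in mm, angles in rad, forces in N, time in s.
With the tool pointing down it reaches from about 425 to 950 mm from the base axis. Payload 4.7 kg.
Tool frame: the origin (TCP) lies at the very end of the fingers, on their centre line; the grasp point (between the pads) lies 19 mm behind it; z points along the fingers, y is the line along which they close (so a half turn about z gives the same grasp; the last joint's range is limited). The gripper opens to 87 mm and grips with 3 to 60 N. Pads are 19 mm wide; open, the fingers measure 117 mm over their backs; the gripper's body (75 mm by 190 mm) begins 51 mm behind the grasp point.
Start: joints at [1.182, 0.469, -0.049, 1.532, 0.024, 1.141, -0.082], TCP at [237.706, -631.779, 222.573] pointing down, gripper open.
Joint ranges: [-2.59, 2.59], [-0.33, 1.99], [-1.39, 1.29], [0.1, 2.45], [-1.04, 4.18], [0.21, 1.99], [-2.66, 2.66]. Speed limits (rad/s): [2.57, 2.57, 3.14, 3.14, 3.14, 3.14, 3.14].

## Interface

Orientations are given as a rotation vector (axis times angle).
In Python, from bench import manip, get_image, camera_params, close_job gives the robot as it stands (manip), with the cameras as plain functions and the job as plain functions.
- The arm moves only by the shell command python3 drive.py [FORCE], which reads ROWS from standard input. ROWS is a JSON list that holds a single list of rows (three levels of brackets), with 1 to 8 rows, each of 7 numbers: dx, dy, dz in shares of the most that a row can go, 1 being 62.5 mm, then a rotation vector rx, ry, rz in normalised numbers (1 is pi rad), then the finger opening in mm; each row shifts and turns the commanded pose from where the row before left it, along the tool's axes as they then stand; what a row does not reach is not made up. A row lasts 1/8 s, in which the tool goes at most 62.5 mm and 0.188 rad, less where a joint would pass 70% of its speed; a pose out of reach is approached as far as the arm can. The fingers move at their own pace and stop on an object; FORCE is the grip in N (left out, the last holds). Time passes only in rows, so rows that do not move let the fingers close. It prints the time, the measured TCP pose, the force, the opening and the grip force at its end. Input that does not fit is refused with a message, and nothing moves.
- manip.observe(): the state, without advancing time (a new reading comes with each control period).
- get_image(name): name is "scene" or "side" or "wrist"; returns the picture (384x512x3 uint8, red, green, blue); there is no depth.
- camera_params(name): a dict with "camera_matrix" (3x3 intrinsics, pixels), "xyz" and "rotation" of the camera in the world; the wrist camera has in their place "T_tool_cam" (4x4, takes a point from camera to tool coordinates, whose origin is the TCP and whose axes are the flange's). Camera axes: x right, y down, z forward; pixel columns grow to the right and rows downward; lengths in mm; the calibration is good to about 2 mm. A picture is of the moment at which its call begins: read the wrist's pose just before it. camera_params takes no time and is no camera call.
- close_job(): hands the job in; it is judged then, once.
The state is a dict: "time": time; "joints": joint angles; "joint_vel": joint speeds; "effort": joint torques, N m; "ee_pos": TCP position; "tcp_rot": TCP orientation; "contact_force": force on the tool from outside, world axes, zero at the start; "ft_torque": the same for the moment, N m; "gripper_width": finger opening in mm; "grip_force": force on a finger pad.
Only numpy, scipy, OpenCV 4.12 (cv2) and the standard library are available. Lean on these libraries where they do the work, as an engineer would, in place of code of your own. Each camera call takes 0.05 s, during which the arm holds its last target. There are 200 camera calls.

## Task

Get the long tea tin out from the back of the wooden rack: first clear all three things that stand in front of it (glass jar, square caddy, pepper mill) and stand them upright on the cutting board. Then, while they wait there, put the tin flat in the middle of the steel plate of the kitchen scale, and afterwards stand each of the three back upright on the very spot in the rack where it stood at first. Knock nothing over and leave the salt shaker and the egg cup in the rack alone.

Things in the scene. Friction and masses are not known exactly. Their poses are not given: they have to be found in the camera images.
- rack: Low brown wooden rack, fixed, 154 (x) by 282 (y) mm, floor 8 mm and rims 20 mm above the counter. Origin: centre of its underside; -x side faces the robot. Front row: 3 bays 66 (x) by 70 (y) mm at x -36, y +88, 0, -88 mm, 18 mm dividers; jar, caddy and mill stand one in the centre of each, at random which. Back row behind a 4 mm rail: x +1 to +69 mm.
- jar: Round amber glass jar with a steel lid, 48 mm across, 100 mm high, about 0.25 kg. Origin: centre of its underside, z up along it.
- caddy: Square aluminium caddy with a paper band and a small round black cap, 46 by 46 mm, its square part 107 mm high, 115 mm over the cap, about 0.22 kg. Origin: centre of its underside, z up, x and y square to its sides (along the rack's at the start).
- mill: Dark wooden pepper mill, 131 mm high, foot 48 mm across, straight waist 38 mm across from 60 to 104 mm above its underside, head 46 mm across above that, about 0.22 kg. Origin: centre of its underside, z up.
- tin: Long low steel tea tin, dark flat lid, no knob, 48 (x) by 120 (y) by 50 mm high, about 0.2 kg, in the middle of the back row, length along the rack; under 22 mm behind the front things and lower than they are, so fingers find no room across its width until they are gone. Origin: centre of its underside.
- shaker: Small glass salt shaker with a steel top, 34 mm across, 55 mm high, in the back row beside the tin on the rack's +y side. To be left alone. Origin: centre of its underside.
- eggcup: White china egg cup, 38 mm across, 45 mm high, in the back row beside the tin on the rack's -y side. To be left alone. Origin: centre of its underside.
- board: Light wooden cutting board, fixed, 260 (x) by 160 (y) by 16 mm thick, to the left or the right of the rack: the side area, room for three things in a line along its x. Origin: centre of its underside; its top is 16 mm above it.
- scale: White kitchen scale, fixed, 200 by 165 mm, on the other side of the rack from the board, with a rigid square steel plate 150 by 150 mm. Origin: on its underside, 8 mm (-x) from below the plate's centre.
- scale_plate (a point): Centre of the top of the scale's steel plate, 40 mm above the counter. The plate does not give.

How it is judged (in metres and radians):
On the way, in this order (a step that is already met when the one before it is completed fails the run):
1. the jar, the caddy and the mill all stand upright on the cutting board, released, the tin still in its place in the rack (x of jar in the frame of board between -0.12 and 0.12 m and y of jar in the frame of board between -0.07 and 0.07 m and z of jar in the frame of board between 0.01 and 0.022 m and angle between each of jar, caddy, mill's own z axis and vertical below 0.1 rad and linear speed of each of jar, caddy, mill below 0.03 m/s and x of caddy in the frame of board between -0.12 and 0.12 m and y of caddy in the frame of board between -0.07 and 0.07 m and z of caddy in the frame of board between 0.01 and 0.022 m and x of mill in the frame of board between -0.12 and 0.12 m and y of mill in the frame of board between -0.07 and 0.07 m and z of mill in the frame of board between 0.01 and 0.022 m and contact force between the fingers and jar below 0.3 N and contact force between the fingers and caddy below 0.3 N and contact force between the fingers and mill below 0.3 N and distance of tin from where it was at the start of the episode below 0.03 m), for 0.2 s.
2. the tin lies released on the middle of the scale's plate while the three still stand on the board (x of jar in the frame of board between -0.12 and 0.12 m and y of jar in the frame of board between -0.07 and 0.07 m and z of jar in the frame of board between 0.01 and 0.022 m and angle between each of jar, caddy, mill, tin's own z axis and vertical below 0.1 rad and linear speed of each of jar, caddy, mill, tin below 0.03 m/s and x of caddy in the frame of board between -0.12 and 0.12 m and y of caddy in the frame of board between -0.07 and 0.07 m and z of caddy in the frame of board between 0.01 and 0.022 m and x of mill in the frame of board between -0.12 and 0.12 m and y of mill in the frame of board between -0.07 and 0.07 m and z of mill in the frame of board between 0.01 and 0.022 m and horizontal distance between tin and scale_plate below 0.015 m and z of tin in the frame of scale_plate between -0.005 and 0.005 m and contact force between the fingers and tin below 0.3 N), for 0.2 s.
At the end, for the whole second after the job is handed in: The tin lies flat on the scale's plate within 15 mm of its centre; the jar, the caddy and the mill stand upright in the rack, each within 15 mm of where it stood at the start; shaker and egg cup within 30 mm of their places; all released and at rest (horizontal distance between tin and scale_plate below 0.015 m and z of tin in the frame of scale_plate between -0.005 and 0.005 m and linear speed of each of tin, jar, caddy, mill below 0.03 m/s and contact force between the fingers and tin below 0.3 N and angle between each of tin, jar, caddy, mill's own z axis and vertical below 0.1 rad and distance of each of jar, caddy, mill from where it was at the start of the episode below 0.015 m and contact force between the fingers and jar below 0.3 N and contact force between the fingers and caddy below 0.3 N and contact force between the fingers and mill below 0.3 N and distance of each of shaker, eggcup from where it was at the start of the episode below 0.03 m); the robot touches nothing.
It fails at once if one of the three or the tin is tipped by more than 35 degrees (angle between any of jar, caddy, mill, tin's own z axis and vertical above 0.61 rad).
It fails at once if the salt shaker or the egg cup is pushed more than 30 mm or knocked over (distance of any of shaker, eggcup from where it was at the start of the episode above 0.03 m or angle between any of shaker, eggcup's own z axis and vertical above 0.61 rad).
It also fails if it takes over 144 s, if anything falls off the work surface, if the arm or the gripper's body presses on something with over 40 N, if the wrist force passes 120 N, or if a joint passes its speed limit or range.

## Working session

There is one attempt and no reset: what is moved stays moved. The work goes in short steps, Python scripts to look and compute and a shell command to move; the robot and the scene stay as the last step left them, time stands still between calls to the robot, and variables do not carry over. Pictures are saved under pics/ and viewed, at most 14 in all, crops included, and the job is handed in when it is done.

```bash
ls; mkdir -p pics; cat > h.py <<'E'
import numpy as np, cv2
from bench import manip, get_image, camera_params, close_job
from scipy.spatial.transform import Rotation as R
def shot(name):
    o=manip.observe(); im=get_image(name); p=camera_params(name)
    K=np.array(p["camera_matrix"])
    if "T_tool_cam" in p:
        T=np.eye(4);T[:3,:3]=R.from_rotvec(o["tcp_rot"]).as_matrix();T[:3,3]=o["ee_pos"]
        T=T@np.array(p["T_tool_cam"])
        return im,K,T[:3,3],T[:3,:3]
    r=np.array(p["rotation"],float)
    r=R.from_rotvec(r).as_matrix() if r.size==3 else r
    return im,K,np.array(p["xyz"]),r
def ray(K,r,uv): 
    d=r@np.linalg.inv(K)@np.array([uv[0],uv[1],1.]); return d/np.linalg.norm(d)
def plane(K,c,r,uv,z):
    d=ray(K,r,uv); return c+d*(z-c[2])/d[2]
def proj(K,c,r,X):
    q=K@(r.T@(np.array(X,float)-c)); return q[:2]/q[2]
def tri(a,b):  # each (c,d)
    A=np.array([a[1],-b[1]]).T; s=np.linalg.lstsq(A,b[0]-a[0],rcond=None)[0]
    p=a[0]+s[0]*a[1];q=b[0]+s[1]*b[1]; return (p+q)/2,np.linalg.norm(p-q)
E
python3 - <<'E'
from h import *
np.set_printoptions(precision=3,suppress=True)
print(manip.observe())
for n in("scene","side","wrist"):
    im,K,c,r=shot(n); cv2.imwrite(f"pics/{n}0.png",cv2.cvtColor(im,cv2.COLOR_RGB2BGR)); np.savez(f"pics/{n}0.npz",im=im,K=K,c=c,r=r); print(n,K,c,r)
a=[cv2.imread(f"pics/{n}0.png") for n in("scene","side")]
E
```

```text
bench.py
drive.py
pics
{'time': 0.0, 'joints': array([ 1.182,  0.469, -0.049,  1.534,  0.024,  1.141, -0.082]), 'joint_vel': array([ 0.001,  0.001,  0.001,  0.   ,  0.002, -0.   ,  0.002]), 'effort': array([ -0.   , -50.797,  -0.081, -23.615,  -0.061,   0.038,   0.   ]), 'ee_pos': array([ 237.447, -631.216,  221.478]), 'tcp_rot': array([-3.089, -0.562,  0.001]), 'contact_force': array([ 0.073, -0.355, -0.139]), 'ft_torque': array([-0.027, -0.023,  0.049]), 'grip_force': 0.0, 'gripper_width': 87.1060131853986}
scene [[449.854   0.    257.378]
 [  0.    449.854 193.111]
 [  0.      0.      1.   ]] [1021.875 -592.739  718.987] [[ 0.792  0.401 -0.461]
 [ 0.611 -0.529  0.589]
 [-0.008 -0.748 -0.664]]
side [[428.355   0.    249.57 ]
 [  0.    428.355 192.889]
 [  0.      0.      1.   ]] [184.089 691.851 650.158] [[-0.863 -0.319  0.391]
 [-0.505  0.516 -0.692]
 [ 0.019 -0.795 -0.607]]
wrist [[296.858   0.    257.112]
 [  0.    296.858 195.95 ]
 [  0.      0.      1.   ]] [ 313.251 -603.391  382.743] [[ 0.352 -0.895 -0.275]
 [-0.936 -0.337 -0.101]
 [-0.002  0.293 -0.956]]
```

View pics/scene0.png

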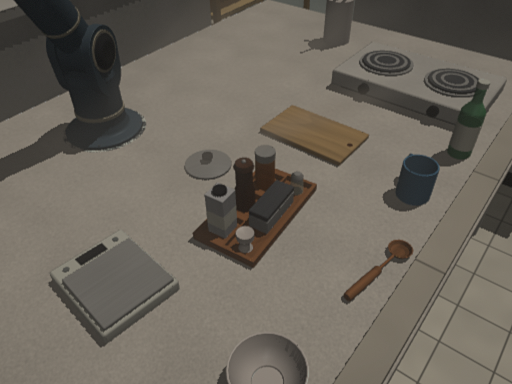

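View pics/side0.png

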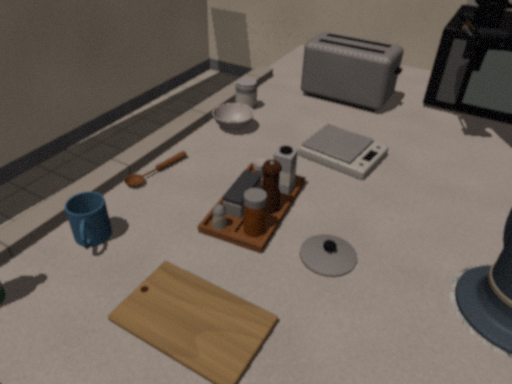

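The scene view shows the rack at about (255,210), with the jar at (264,165), mill (244,185) and caddy (221,208). The board is at (314,133) on +y and the scale at (115,283) on -y. The side view shows the same: jar (255,212), mill (271,185), caddy (286,170), board (195,320), scale (345,148).

```bash
python3 - <<'E'
from h import *
np.set_printoptions(precision=1,suppress=True)
S={n:np.load(f"pics/{n}0.npz") for n in("scene","side")}
g=lambda n:(S[n]["K"],S[n]["c"],S[n]["r"])
def T(u,v):
    k,c,r=g("scene");k2,c2,r2=g("side"); return tri((c,ray(k,r,u)),(c2,ray(k2,r2,v)))
for nm,u,v in [("mill",(244,161),(272,164)),("jarlid",(265,151),(256,195)),("cap",(219,188),(286,150)),("shaker",(297,175),(219,210)),("tinFarRight",(292,184),(0,0))]:
    if v[0]: print(nm,*T(u,v))
for n in S:
    im=S[n]["im"];hsv=cv2.cvtColor(im,cv2.COLOR_RGB2HSV);b=im.astype(int)
    for o,pts in {"scene":dict(rack=(230,250),board=(320,130),plate=(115,283),body=(60,290)),"side":dict(rack=(225,236),board=(195,320),plate=(340,143),body=(365,165))}[n].items(): print(n,o,im[pts[1],pts[0]],hsv[pts[1],pts[0]])
    # board
    for o,lo,hi,z in [("board",(8,60,100),(24,255,255),16),("rack",(0,110,40),(13,255,255),20)]:
        m=cv2.inRange(hsv,lo,hi)
        if o=="rack": 
            m[:, :150]=0; m[:,330:]=0; m[:140]=0; m[275:]=0
            if n=="side": m[:, :198]=0; 
        m=cv2.morphologyEx(m,cv2.MORPH_CLOSE,np.ones((3,3)))
        cs=cv2.findContours(m,cv2.RETR_EXTERNAL,cv2.CHAIN_APPROX_NONE)[0]; c=max(cs,key=cv2.contourArea)
        h=cv2.convexHull(c); q=cv2.approxPolyDP(h,6,True)[:,0]
        print(n,o,cv2.contourArea(c),[ (tuple(p),plane(*g(n),p,z)[:2].round()) for p in q])
a=[]
for n,x0,y0 in(("scene",180,130),("side",190,130)):
    a.append(cv2.resize(S[n]["im"][y0:y0+145,x0:x0+145],None,fx=2.75,fy=2.75,interpolation=cv2.INTER_CUBIC))
cv2.imwrite("pics/crop.png",cv2.cvtColor(cv2.convertScaleAbs(np.hstack(a),alpha=1.6),cv2.COLOR_RGB2BGR))
E
```

```text
mill [528.7 -10.4 134.4] 2.9213529292233145
jarlid [520.6  74.  107.8] 4.059837701833337
cap [535.7 -98.  122.2] 0.06196559196363174
shaker [594.5 101.6  55. ] 1.9523192015709518
scene rack [90 63 43] [ 13 133  90]
scene board [114  93  67] [ 17 105 114]
scene plate [100  96  91] [ 17  23 100]
scene body [63 60 56] [17 28 63]
scene board 2859.0 [((np.int32(261), np.int32(127)), array([370., 259.])), ((np.int32(293), np.int32(105)), array([375., 413.])), ((np.int32(368), np.int32(135)), array([629., 404.])), ((np.int32(339), np.int32(161)), array([624., 254.]))]
scene rack 1267.5 [((np.int32(315), np.int32(185)), array([628., 133.])), ((np.int32(256), np.int32(262)), array([ 661., -138.])), ((np.int32(210), np.int32(241)), array([ 549., -152.])), ((np.int32(237), np.int32(210)), array([535., -46.])), ((np.int32(304), np.int32(180)), array([597., 133.]))]
side rack [78 46 25] [ 12 173  78]
side board [123  95  61] [ 16 129 123]
side plate [111 104 101] [  9  23 111]
side body [149 141 131] [ 17  31 149]
side board 11324.5 [((np.int32(108), np.int32(314)), array([628., 405.])), ((np.int32(167), np.int32(261)), array([621., 251.])), ((np.int32(277), np.int32(318)), array([368., 258.])), ((np.int32(234), np.int32(383)), array([370., 398.])), ((np.int32(211), np.int32(383)), array([400., 417.]))]
side rack 2298.5 [((np.int32(303), np.int32(179)), array([ 504., -148.])), ((np.int32(261), np.int32(251)), array([471., 131.])), ((np.int32(199), np.int32(230)), array([617., 146.])), ((np.int32(211), np.int32(211)), array([631.,  79.])), ((np.int32(263), np.int32(180)), array([589., -91.]))]
```

View pics/crop.png

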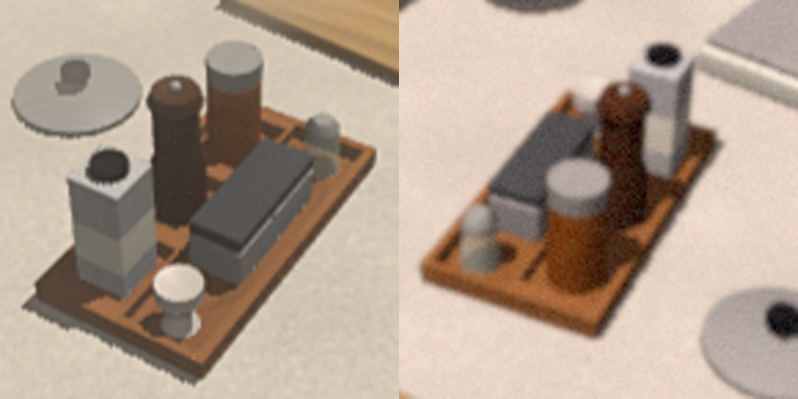

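The crop shows all six things upright. Scene crop: mill knob (176,85), cap (108,165), lid (234,57), rack rim corners (37,287), (200,368), (375,150). Side crop: knob (624,88), cap (663,54), lid (579,172), rack corners (423,265), (597,325), (717,140).

```bash
cat > m1.py <<'E'
from h import *
np.set_printoptions(precision=1,suppress=True)
S={n:np.load(f"pics/{n}0.npz") for n in("scene","side")}
g=lambda n:(S[n]["K"],S[n]["c"],S[n]["r"])
def T(u,v):
    k,c,r=g("scene");k2,c2,r2=g("side"); return tri((c,ray(k,r,u)),(c2,ray(k2,r2,v)))
f=lambda u:(u[0]/2.75+180-.3,u[1]/2.75+130-.3)
h=lambda v:((v[0]-399)/2.75+190-.3,v[1]/2.75+130-.3)
for nm,u,v in [("mill",(176,85),(624,88)),("cap",(108,165),(663,54)),("jar",(234,57),(579,172)),("rack x+y+",(375,150),(423,265)),]: print(nm,*T(f(u),h(v)))
for u in [(37,287),(200,368),(375,150)]: print("rack scene",plane(*g("scene"),f(u),20))
for v in [(423,265),(597,325),(717,140),(573,92)]: print("rack side",plane(*g("side"),h(v),20))
E
python3 m1.py; python3 - <<'E'
from m1 import *
# scale plate: low-saturation region inside
for n,seed in(("scene",(118,283)),("side",(340,143))):
    im=cv2.cvtColor(S[n]["im"],cv2.COLOR_RGB2BGR); im=cv2.bilateralFilter(im,7,25,5)
    m=np.zeros((386,514),np.uint8)
    cv2.floodFill(im.copy(),m,seed,255,(9,)*3,(9,)*3,4|cv2.FLOODFILL_FIXED_RANGE|cv2.FLOODFILL_MASK_ONLY|(255<<8))
    m=cv2.morphologyEx(m[1:-1,1:-1],cv2.MORPH_OPEN,np.ones((5,5)))
    c=max(cv2.findContours(m,0,1)[0],key=cv2.contourArea)
    q=cv2.boxPoints(cv2.minAreaRect(c)); p=cv2.approxPolyDP(cv2.convexHull(c),4,True)[:,0]
    print(n,cv2.contourArea(c),[(tuple(map(int,x)),plane(*g(n),x,40)[:2]) for x in p])
E
```

```text
mill [531.  -13.2 138.1] 1.8313279389298502
cap [ 538.3 -101.4  121.4] 0.40654347773978344
jar [523.3  71.1 112.1] 2.17897765201814
rack x+y+ [627.2 136.4  19.7] 3.182048443207507
rack scene [ 507.5 -159.    20. ]
rack scene [ 657.3 -145.8   20. ]
rack scene [628.6 137.2  20. ]
rack side [625.6 135.9  20. ]
rack side [474.2 122.6  20. ]
rack side [ 496.5 -145.    20. ]
rack side [ 648.9 -144.2   20. ]
mill [531.  -13.2 138.1] 1.8313279389298502
cap [ 538.3 -101.4  121.4] 0.40654347773978344
jar [523.3  71.1 112.1] 2.17897765201814
rack x+y+ [627.2 136.4  19.7] 3.182048443207507
rack scene [ 507.5 -159.    20. ]
rack scene [ 657.3 -145.8   20. ]
rack scene [628.6 137.2  20. ]
rack side [625.6 135.9  20. ]
rack side [474.2 122.6  20. ]
rack side [ 496.5 -145.    20. ]
rack side [ 648.9 -144.2   20. ]
scene 4882.5 [((130, 240), array([ 430.9, -261.5])), ((168, 273), array([ 554.4, -273.8])), ((169, 280), array([ 567.9, -284.2])), ((102, 325), array([ 545.8, -421. ])), ((65, 277), array([ 406.3, -398.4]))]
side 1303.0 [((306, 145), array([ 555.1, -274.1])), ((325, 126), array([ 552.4, -404.4])), ((368, 138), array([ 420.7, -403.9])), ((350, 160), array([ 424.9, -265.9]))]
```

Yaw is about 0.087 rad and the heights agree with the text: mill top 139, caddy top 123 and jar top 108, each standing on the 8 mm rack floor. Next I'll move the wrist camera over the scale and then the rack to refine.

The manual's scale: shifts go in shares of 62.5 mm and turns go in shares of pi rad. Converting my numbers, 42 mm is 0.672, -23 mm is -0.368.

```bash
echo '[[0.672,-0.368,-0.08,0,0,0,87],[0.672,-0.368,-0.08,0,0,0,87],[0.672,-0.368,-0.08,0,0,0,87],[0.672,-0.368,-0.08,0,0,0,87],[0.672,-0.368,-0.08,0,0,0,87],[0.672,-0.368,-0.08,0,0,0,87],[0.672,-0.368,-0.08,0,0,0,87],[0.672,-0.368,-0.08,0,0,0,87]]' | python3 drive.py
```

```text
refused: ROWS must be a list holding one list of rows, three levels of brackets. Nothing was moved.
```

Nothing moved. I misread the format; it is a list holding one list of rows, three levels of brackets. Resending.

```bash
echo '[[[0.672,-0.368,-0.08,0,0,0,87],[0.672,-0.368,-0.08,0,0,0,87],[0.672,-0.368,-0.08,0,0,0,87],[0.672,-0.368,-0.08,0,0,0,87],[0.672,-0.368,-0.08,0,0,0,87],[0.672,-0.368,-0.08,0,0,0,87],[0.672,-0.368,-0.08,0,0,0,87],[0.672,-0.368,-0.08,0,0,0,87]]]' | python3 drive.py; echo '[[[0,0,0,0,0,-0.0589,87],[0,0,0,0,0,-0.0589,87],[0,0,0,0,0,-0.0589,87],[0,0,0,0,0,-0.0589,87],[0,0,0,0,0,-0.0589,87],[0,0,0,0,0,-0.0589,87],[0,0,0,0,0,-0.0598,87],[0,0,0,0,0,0,87]]]' | python3 drive.py
python3 - <<'E'
from h import *
im,K,c,r=shot("wrist"); np.savez("pics/w1.npz",im=im,K=K,c=c,r=r); cv2.imwrite("pics/w1.png",cv2.cvtColor(im,4))
print(manip.observe()["joints"],c,r)
E
```

```text
time: 1.15
ee_pos: [488.1, -339.9, 262.5]
tcp_rot: [-3.091, -0.562, 0.001]
contact_force: [0.4, -0.4, 0.0]
gripper_width: 87.0
grip_force: 0.0
time: 2.15
ee_pos: [487.1, -341.3, 262.2]
tcp_rot: [-2.126, -2.312, -0.0]
contact_force: [-0.5, 0.0, 0.1]
gripper_width: 86.8
grip_force: 0.0
[ 0.8613044   0.3377615  -0.41643157  1.66310478  0.1458013   1.17196465
  0.49188764] [ 480.13470881 -260.98169752  423.44908285] [[ 9.96483581e-01  7.99027501e-02  2.52195032e-02]
 [ 8.37851677e-02 -9.52825243e-01 -2.91726073e-01]
 [ 7.20063787e-04  2.92813262e-01 -9.56169376e-01]]
```

View pics/w1.png

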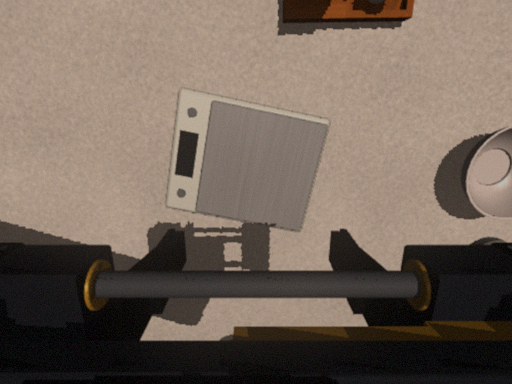

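The wrist picture shows the scale with steel-plate corners near (213,100), (327,124), (300,230), (197,209), and the rack's front edge at the top. I'll compute the plate centre, then move over the rack.

```bash
python3 - <<'E'
from h import *
np.set_printoptions(precision=1,suppress=True)
d=np.load("pics/w1.npz");g=(d["K"],d["c"],d["r"])
P=[plane(*g,u,40)[:2] for u in [(213,100),(327,124),(300,230),(197,209)]]
print(np.array(P),np.mean(P,0),[np.linalg.norm(P[i]-P[i-1]) for i in range(4)])
# rectangle by mask: flood from plate
im=cv2.bilateralFilter(cv2.cvtColor(d["im"],4),7,25,5);m=np.zeros((386,514),np.uint8)
cv2.floodFill(im.copy(),m,(262,160),255,(14,)*3,(14,)*3,4|cv2.FLOODFILL_FIXED_RANGE|cv2.FLOODFILL_MASK_ONLY|(255<<8))
c=max(cv2.findContours(m[1:-1,1:-1],0,1)[0],key=cv2.contourArea);q=cv2.approxPolyDP(cv2.convexHull(c),6,True)[:,0];print([(tuple(map(int,p)),plane(*g,p,40)[:2]) for p in q])
# two views: centre of plate in scene view against this one
E
echo '[[[0.8,0,-0.048,0,0,0,87],[0.8,0,-0.048,0,0,0,87],[0.8,0,-0.048,0,0,0,87],[0.8,0,-0.048,0,0,0,87],[0.8,0,-0.048,0,0,0,87],[0,0,0,0,0,0,87]]]' | python3 drive.py
python3 - <<'E'
from h import *
im,K,c,r=shot("wrist"); np.savez("pics/w2.npz",im=im,K=K,c=c,r=r); cv2.imwrite("pics/w2.png",cv2.cvtColor(im,4))
E
```

```text
[[ 425.9 -259.6]
 [ 569.9 -276.3]
 [ 554.3 -422.6]
 [ 409.8 -403.5]] [ 490.  -340.5] [np.float64(144.76839960693107), np.float64(144.9952343805981), np.float64(147.16149555960504), np.float64(145.7351544963385)]
[((212, 101), array([ 424.7, -260.9])), ((328, 126), array([ 571.5, -278.6])), ((299, 231), array([ 553.1, -424.3])), ((185, 210), array([ 393.5, -406.3]))]
time: 2.95
ee_pos: [465.8, -87.8, 278.3]
tcp_rot: [2.117, 2.32, 0.001]
contact_force: [0.9, -0.7, -0.0]
gripper_width: 87.5
grip_force: 0.0
```

View pics/w2.png

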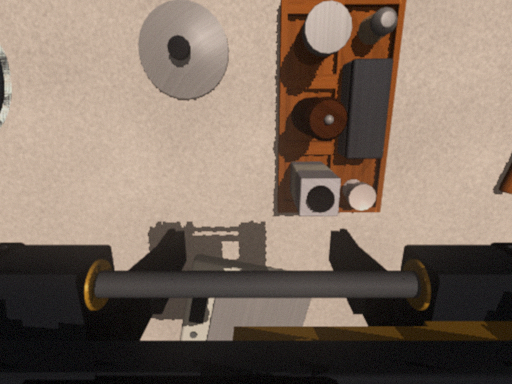

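The picture shows the jar lid at about (328,27), mill knob (329,119), caddy cap (320,198), tin lid (353,60)–(383,158), shaker (384,21) and egg cup (360,195). I'll take a second wrist position to triangulate.

Converted, 30 mm is 0.48, 20 mm is 0.32.

```bash
echo '[[[0.48,0.32,0,0,0,0,87],[0.48,0.32,0,0,0,0,87],[0.32,0.32,0,0,0,0,87],[0,0,0,0,0,0,87]]]' | python3 drive.py
python3 - <<'E'
from h import *
im,K,c,r=shot("wrist"); np.savez("pics/w3.npz",im=im,K=K,c=c,r=r); cv2.imwrite("pics/w3.png",cv2.cvtColor(im,4))
E
```

```text
time: 3.5
ee_pos: [519.6, -6.9, 277.2]
tcp_rot: [-2.123, -2.315, -0.001]
contact_force: [-0.9, -1.2, -0.2]
gripper_width: 87.2
grip_force: 0.0
```

View pics/w3.png

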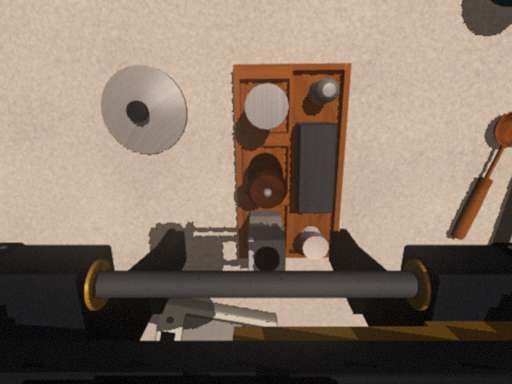

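In w3: lid centre (266,106), knob (267,192), cap (266,259), tin lid corners (301,124), (337,124), (333,213), (299,212), rack far corners (234,67) and (349,65).

```bash
python3 - <<'E'
from h import *
np.set_printoptions(precision=1,suppress=True)
D=[np.load(f"pics/w{i}.npz") for i in(2,3)];G=[(d["K"],d["c"],d["r"]) for d in D]
def t(a,b): return tri((G[0][1],ray(G[0][0],G[0][2],a)),(G[1][1],ray(G[1][0],G[1][2],b)))
for n,a,b,z in[("jar",(328,27),(266,106),108),("mill",(329,119),(267,192),139),("cap",(320,198),(266,259),123),("tin0",(353,60),(301,124),58),("tin1",(391,60),(337,124),58),("tin2",(383,158),(333,213),58),("tin3",(346,156),(299,212),58),("shaker",(385,20),(328,90),63),("egg",(360,196),(315,246),53)]:
    print(n,*t(a,b),plane(*G[0],a,z)[:2],plane(*G[1],b,z)[:2])
print([plane(*G[1],u,20)[:2] for u in[(234,67),(349,65)]])
E
```

```text
jar [522.4  73.2 106.3] 0.27071323394890695 [522.2  72.7] [522.2  73.3]
mill [531.  -14.2 134.3] 0.4746348079536239 [530.1 -14.2] [530.5 -12.7]
cap [ 538.3 -100.7  121.4] 0.24319557217473003 [ 537.8 -100.2] [538.3 -99.9]
tin0 [571.   55.2  44.5] 0.6883869598263195 [566.8  53.3] [569.2  55.7]
tin1 [617.   59.3  45.3] 0.890765261941331 [611.5  57.4] [614.   59.5]
tin2 [628.5 -58.5  55.7] 0.5871344106884687 [627.1 -58.1] [628.  -57.9]
tin3 [581.3 -61.1  54.2] 2.440219259744362 [578.9 -59.9] [581.6 -60.5]
shaker [597.1  98.6  54.3] 0.8256254600616049 [593.6  96.4] [595.5  97.8]
egg [ 614.  -116.2   42.6] 1.3311547149702676 [ 609.3 -112.9] [ 611.9 -111.6]
[array([478.7, 118.1]), array([627.4, 133.3])]
```

Measured centres: jar (522.3, 73), mill (530.7, -14), caddy (538.2, -100.2), consistent with the 88 mm pitch. Picking the jar first.

Converted, 50 mm is 0.8, 4.8 mm is 0.0768.

```bash
echo '[[[0.64,0.0768,0,0,0,0,87],[0.632,0.0768,0,0,0,0,87],[0,0,0.8,0,0,0,87],[0,0,0.8,0,0,0,80],[0,0,0.8,0,0,0,80],[0,0,0.48,0,0,0,80],[0,0,0.32,0,0,0,80],[0,0,0,0,0,0,80]]]' | python3 drive.py 25
```

```text
time: 4.55
ee_pos: [520.1, 70.2, 76.0]
tcp_rot: [-2.126, -2.311, 0.006]
contact_force: [0.7, 0.2, -0.6]
gripper_width: 80.2
grip_force: 0.0
```

Converted, 2.6 mm is 0.0416, 2.4 mm is 0.0384.

```bash
echo '[[[0.0416,0.0384,-0.016,0,0,0,80],[0,0,0,0,0,0,44],[0,0,0,0,0,0,44],[0,0,0,0,0,0,44],[0,0,0,0,0,0,44],[0,0,0,0,0,0,44]]]' | python3 drive.py 25
```

```text
time: 5.3
ee_pos: [523.2, 75.4, 78.6]
tcp_rot: [-2.123, -2.315, 0.001]
contact_force: [-0.8, 0.8, 1.0]
gripper_width: 46.5
grip_force: 25.0
```

Converted, 42 mm is 0.672, 41 mm is 0.656.

```bash
echo '[[[0,0,-0.56,0,0,0,40],[0,0,-0.56,0,0,0,40],[0.672,0.208,0,0,0,0,40],[0.672,0.208,0,0,0,0,40],[0.672,0.208,0,0,0,0,40],[0.672,0.208,0,0,0,0,40],[0.672,0.208,0,0,0,0,40],[0.656,0.208,0,0,0,0,40]]]' | python3 drive.py; echo '[[[0,0,0,0,0,0,40],[0,0,0.48,0,0,0,40],[0,0,0.352,0,0,0,40],[0,0,0,0,0,0,40]]]' | python3 drive.py
```

```text
time: 6.3
ee_pos: [579.4, 333.3, 147.5]
tcp_rot: [-2.123, -2.315, 0.002]
contact_force: [-0.4, -0.5, -3.0]
gripper_width: 46.6
grip_force: 25.0
time: 6.8
ee_pos: [578.3, 330.1, 93.8]
tcp_rot: [-2.124, -2.314, 0.009]
contact_force: [0.7, 0.7, -2.3]
gripper_width: 46.4
grip_force: 25.0
```

Converted, 4 mm is 0.064, 2 mm is 0.032.

```bash
echo '[[[0,0,0.064,0,0,0,40],[0,0,0.032,0,0,0,40],[0,0,0,0,0,0,40]]]' | python3 drive.py; echo '[[[0,0,0.016,0,0,0,40],[0,0,0,0,0,0,40]]]' | python3 drive.py
```

```text
time: 7.18
ee_pos: [579.8, 332.4, 91.1]
tcp_rot: [2.123, 2.315, 0.001]
contact_force: [-0.9, -0.7, -2.7]
gripper_width: 46.3
grip_force: 25.0
time: 7.42
ee_pos: [579.6, 332.3, 89.7]
tcp_rot: [2.123, 2.315, 0.0]
contact_force: [0.6, 0.3, -2.5]
gripper_width: 46.3
grip_force: 25.0
```

Converted, 1 mm is 0.016.

```bash
for i in 1 2; do echo '[[[0,0,0.016,0,0,0,40],[0,0,0,0,0,0,40]]]' | python3 drive.py | grep -E "ee_pos|contact"; done; echo '[[[0,0,0.016,0,0,0,40],[0,0,0,0,0,0,40]]]' | python3 drive.py | grep -E "ee_pos|contact"
```

```text
ee_pos: [579.5, 332.3, 88.5]
contact_force: [-0.0, 0.1, -2.0]
ee_pos: [579.5, 332.3, 87.4]
contact_force: [-0.6, -0.2, -2.3]
ee_pos: [579.6, 332.4, 86.6]
contact_force: [-0.1, 0.5, -1.7]
```

Converted, 1 mm is 0.016.

```bash
echo '[[[0,0,0.016,0,0,0,40],[0,0,0,0,0,0,40]]]' | python3 drive.py | grep -E "ee_pos|contact"; echo '[[[0,0,0.016,0,0,0,40],[0,0,0,0,0,0,40]]]' | python3 drive.py | grep -E "ee_pos|contact"
```

```text
ee_pos: [579.6, 332.8, 86.6]
contact_force: [-2.8, -0.8, 4.6]
ee_pos: [579.6, 332.9, 86.5]
contact_force: [-3.0, -1.8, 9.7]
```

Converted, -40 mm is -0.64, -25 mm is -0.4.

```bash
echo '[[[0,0,-0.008,0,0,0,66],[0,0,0,0,0,0,66],[0,0,0,0,0,0,66],[0,0,-0.4,0,0,0,66],[0,0,-0.64,0,0,0,66],[0,0,-0.64,0,0,0,80]]]' | python3 drive.py; echo '[[[-0.7808,-0.1792,0,0,0,0,80],[-0.7808,-0.1792,0,0,0,0,80],[-0.7808,-0.1792,0,0,0,0,80],[-0.7808,-0.1792,0,0,0,0,80],[-0.7808,-0.1792,0,0,0,0,80],[-0.7808,-0.1792,0,0,0,0,80],[-0.7808,-0.1792,0,0,0,0,80],[0,0,0,0,0,0,80]]]' | python3 drive.py
python3 - <<'E'
from h import *
im,K,c,r=shot("scene"); cv2.imwrite("pics/s2.png",cv2.cvtColor(im,4)[60:300,130:450])
E
```

```text
time: 9.43
ee_pos: [579.5, 332.1, 190.6]
tcp_rot: [-2.123, -2.315, 0.001]
contact_force: [1.0, 0.5, -0.2]
gripper_width: 70.3
grip_force: 0.0
time: 10.42
ee_pos: [530.4, -20.1, 189.5]
tcp_rot: [2.132, 2.306, -0.004]
contact_force: [0.1, 1.0, -0.9]
gripper_width: 79.9
grip_force: 0.0
```

View pics/s2.png

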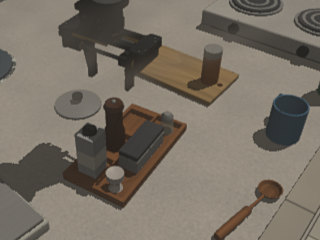

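The jar stands upright on the board at crop (212,62), and the gripper is above the mill. Fine-align and descend.

Converted, 40 mm is 0.64, 22 mm is 0.352.

```bash
echo '[[[0,0,0,0,0,0,80]]]' | python3 drive.py | grep ee_pos;  echo '[[[0,0,0.64,0,0,0,80],[0,0,0.64,0,0,0,80],[0,0,0.352,0,0,0,80],[0,0,0.16,0,0,0,80],[0,0,0,0,0,0,80]]]' | python3 drive.py
```

```text
ee_pos: [531.2, -13.4, 190.2]
time: 11.22
ee_pos: [531.1, -13.6, 77.9]
tcp_rot: [-2.121, -2.317, -0.0]
contact_force: [0.4, 0.4, -0.5]
gripper_width: 79.6
grip_force: 0.0
```

Converted, 49.6 mm is 0.7936, 49.5 mm is 0.792.

```bash
echo '[[[0,0,0,0,0,0,34],[0,0,0,0,0,0,34],[0,0,0,0,0,0,34],[0,0,0,0,0,0,34],[0,0,0,0,0,0,34]]]' | python3 drive.py 25; echo '[[[0,0,-0.56,0,0,0,30],[0,0,-0.56,0,0,0,30],[0.7936,-0.0064,0,0,0,0,30],[0.7936,-0.0064,0,0,0,0,30],[0.7936,-0.0064,0,0,0,0,30],[0.7936,-0.0064,0,0,0,0,30],[0.7936,-0.0064,0,0,0,0,30],[0.7936,-0.0064,0,0,0,0,30]]]' | python3 drive.py;echo '[[[0.792,-0.0064,0,0,0,0,30],[0,0,0,0,0,0,30],[0,0,0.48,0,0,0,30],[0,0,0.352,0,0,0,30],[0,0,0.08,0,0,0,30],[0,0,0,0,0,0,30]]]' | python3 drive.py
```

```text
time: 11.85
ee_pos: [531.0, -14.9, 78.3]
tcp_rot: [2.123, 2.315, -0.0]
contact_force: [-0.7, -0.5, 2.0]
gripper_width: 42.9
grip_force: 25.0
time: 12.85
ee_pos: [502.3, 282.5, 147.4]
tcp_rot: [-2.124, -2.315, 0.002]
contact_force: [0.5, -0.1, -2.2]
gripper_width: 43.2
grip_force: 25.0
time: 13.6
ee_pos: [498.3, 330.3, 91.0]
tcp_rot: [2.124, 2.315, -0.001]
contact_force: [0.4, -0.6, -1.8]
gripper_width: 43.5
grip_force: 25.0
```

Converted, 2 mm is 0.032.

```bash
echo '[[[0,0,0.032,0,0,0,30],[0,0,0,0,0,0,30]]]' | python3 drive.py| grep -E "ee_pos|contact"; for i in 1; do echo '[[[0,0,0.016,0,0,0,30],[0,0,0,0,0,0,30]]]' | python3 drive.py| grep -E "ee_pos|contact"; echo '[[[0,0,0.016,0,0,0,30],[0,0,0,0,0,0,30]]]' | python3 drive.py| grep -E "ee_pos|contact";echo '[[[0,0,0.016,0,0,0,30],[0,0,0,0,0,0,30]]]' | python3 drive.py| grep -E "ee_pos|contact"; done
python3 - <<'E'
from h import *
im,K,c,r=shot("side"); cv2.imwrite("pics/s3.png",cv2.resize(cv2.cvtColor(im,4)[140:384,90:350],None,fx=2,fy=2))
E
```

```text
ee_pos: [498.5, 330.9, 89.7]
contact_force: [-1.2, 0.3, -1.6]
ee_pos: [498.2, 330.8, 88.2]
contact_force: [0.0, -0.6, -2.7]
ee_pos: [498.1, 330.7, 86.9]
contact_force: [0.5, -0.5, -1.0]
ee_pos: [498.3, 331.2, 86.4]
contact_force: [-0.6, 0.3, -0.7]
```

View pics/s3.png

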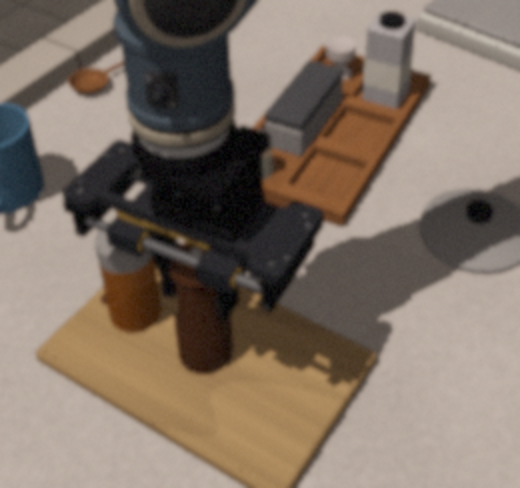

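The mill hangs upright just over the board beside the jar. The finger next to the jar is clear of it.

Converted, 1 mm is 0.016.

```bash
echo '[[[0,0,0.016,0,0,0,30],[0,0,0,0,0,0,30]]]' | python3 drive.py| grep -E "ee_pos|contact";  echo '[[[0,0,0.016,0,0,0,30],[0,0,0,0,0,0,30]]]' | python3 drive.py| grep -E "ee_pos|contact"
```

```text
ee_pos: [498.5, 331.3, 86.3]
contact_force: [-1.9, -0.5, 7.1]
ee_pos: [498.6, 331.7, 86.3]
contact_force: [-3.1, -1.7, 12.1]
```

Converted, -40 mm is -0.64, -1.5 mm is -0.024.

```bash
echo '[[[0,0,-0.024,0,0,0,64],[0,0,0,0,0,0,64],[0,0,0,0,0,0,64],[0,0,-0.4,0,0,0,64],[0,0,-0.64,0,0,0,64],[0,0,-0.64,0,0,0,80]]]' | python3 drive.py|grep -E "ee|wid"; echo '[[[-0.7696,0.0048,0,0,0,0,80],[-0.7696,0.0048,0,0,0,0,80],[-0.7696,0.0048,0,0,0,0,80],[-0.7696,0.0048,0,0,0,0,80],[-0.7696,0.0048,0,0,0,0,80],[-0.7696,0.0048,0,0,0,0,80],[-0.7696,0.0048,0,0,0,0,80],[-0.7696,0.0048,0,0,0,0,80]]]' | python3 drive.py >/dev/null; echo '[[[-0.7696,0,0,0,0,0,80],[0,0,0,0,0,0,80],[0,0,0,0,0,0,80]]]' | python3 drive.py
python3 - <<'E'
from h import *
im,K,c,r=shot("scene"); cv2.imwrite("pics/s4.png",cv2.cvtColor(im,4)[60:300,130:450])
E
```

```text
ee_pos: [498.0, 330.6, 191.1]
gripper_width: 68.1
time: 17.27
ee_pos: [537.8, -99.6, 190.3]
tcp_rot: [-2.122, -2.315, -0.001]
contact_force: [0.6, 0.2, -0.0]
gripper_width: 80.0
grip_force: 0.0
```

View pics/s4.png

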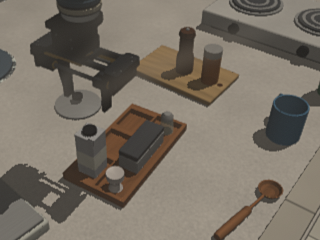

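The mill (187,52) and jar (212,65) stand upright on the board, and the gripper is above the caddy.

Converted, 40 mm is 0.64, 22 mm is 0.352.

```bash
echo '[[[0,0,0.64,0,0,0,80],[0,0,0.64,0,0,0,80],[0,0,0.352,0,0,0,80],[0,0,0.16,0,0,0,80],[0,0,0,0,0,0,80]]]' | python3 drive.py | grep ee; echo '[[[0,0,0,0,0,0,42],[0,0,0,0,0,0,42],[0,0,0,0,0,0,42],[0,0,0,0,0,0,42],[0,0,0,0,0,0,42]]]' | python3 drive.py 25; echo '[[[0,0,-0.56,0,0,0,40],[0,0,-0.56,0,0,0,40],[0.7872,-0.224,0,0,0,0,40],[0.7872,-0.224,0,0,0,0,40],[0.7872,-0.224,0,0,0,0,40],[0.7872,-0.224,0,0,0,0,40],[0.7872,-0.224,0,0,0,0,40],[0.7872,-0.224,0,0,0,0,40]]]' | python3 drive.py |grep ee;echo '[[[0.7872,0,0,0,0,0,40],[0.7872,0,0,0,0,0,40],[0.784,0,0,0,0,0,40],[0,0,0,0,0,0,40],[0,0,0.48,0,0,0,40],[0,0,0.352,0,0,0,40],[0,0,0.08,0,0,0,40],[0,0,0,0,0,0,40]]]' | python3 drive.py
```

```text
ee_pos: [538.0, -99.2, 78.5]
time: 18.58
ee_pos: [538.5, -100.4, 78.9]
tcp_rot: [2.123, 2.315, 0.001]
contact_force: [0.9, -0.1, 0.7]
gripper_width: 45.8
grip_force: 24.9
ee_pos: [427.6, 187.5, 148.2]
time: 20.58
ee_pos: [416.1, 332.9, 91.5]
tcp_rot: [2.124, 2.315, -0.001]
contact_force: [0.1, -0.9, -2.8]
gripper_width: 45.6
grip_force: 25.0
```

Converted, 3 mm is 0.048, 1 mm is 0.016.

```bash
echo '[[[0,0,0.048,0,0,0,40],[0,0,0.016,0,0,0,40],[0,0,0,0,0,0,40]]]' | python3 drive.py| grep -E "ee_pos|contact";  echo '[[[0,0,0.016,0,0,0,40],[0,0,0,0,0,0,40]]]' | python3 drive.py| grep -E "ee_pos|contact"; echo '[[[0,0,0.016,0,0,0,40],[0,0,0,0,0,0,40]]]' | python3 drive.py| grep -E "ee_pos|contact"
```

```text
ee_pos: [416.2, 333.5, 87.8]
contact_force: [0.3, -0.1, -2.1]
ee_pos: [416.2, 333.7, 86.9]
contact_force: [-0.9, -0.8, 0.2]
ee_pos: [416.4, 334.1, 86.7]
contact_force: [0.3, -0.2, 6.8]
```

Converted, -50 mm is -0.8, -40 mm is -0.64.

```bash
echo '[[[0,0,-0.0112,0,0,0,64],[0,0,0,0,0,0,64],[0,0,0,0,0,0,64],[0,0,-0.4,0,0,0,64],[0,0,-0.64,0,0,0,64],[0,0,-0.8,0,0,0,80]]]' | python3 drive.py|grep -E "ee|wid"; echo '[[[-0.7728,0,0,0,0,0,80],[-0.7728,0.24,0,0,0,0,80],[-0.7728,0.24,0,0,0,0,80],[-0.7728,0.24,0,0,0,0,80],[-0.7728,0.24,0,0,0,0,80],[-0.7728,0.24,0,0,0,0,80],[-0.7728,0.24,0,0,0,0,80],[-0.7728,0.24,0,0,0,0,80]]]' | python3 drive.py >/dev/null; echo '[[[-0.7728,0,0,0,0,0,80],[0,0,0,0,0,0,80],[0,0,0,0,0,0,80]]]' | python3 drive.py
python3 - <<'E'
from h import *
im,K,c,r=shot("wrist"); np.savez("pics/w4.npz",im=im,K=K,c=c,r=r);cv2.imwrite("pics/w4.png",cv2.cvtColor(im,4))
E
```

```text
ee_pos: [415.5, 332.8, 201.5]
gripper_width: 68.4
time: 23.58
ee_pos: [558.0, -89.8, 201.1]
tcp_rot: [-2.122, -2.315, -0.001]
contact_force: [0.0, 0.1, 0.7]
gripper_width: 80.3
grip_force: 0.0
```

View pics/w4.png

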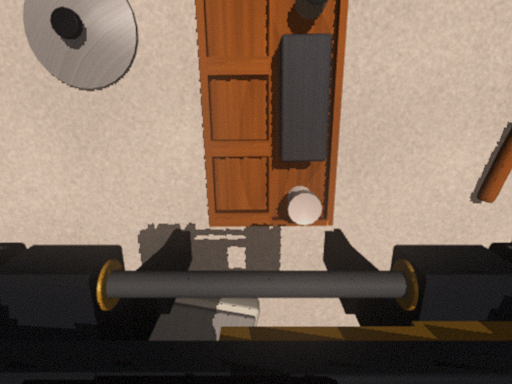

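The picture shows the tin alone in the back row, lid corners (283,35), (330,37), (325,161), (281,161), and the front bays empty.

```bash
python3 - <<'E'
from h import *
np.set_printoptions(precision=1,suppress=True)
D=[np.load(f"pics/w{i}.npz") for i in(3,4)];G=[(d["K"],d["c"],d["r"]) for d in D]
t=lambda a,b: tri((G[0][1],ray(G[0][0],G[0][2],a)),(G[1][1],ray(G[1][0],G[1][2],b)))
im=cv2.cvtColor(D[1]["im"],4); m=np.zeros((386,514),np.uint8)
cv2.floodFill(cv2.bilateralFilter(im,7,25,5),m,(305,100),255,(10,)*3,(10,)*3,4|cv2.FLOODFILL_FIXED_RANGE|cv2.FLOODFILL_MASK_ONLY|(255<<8))
c=max(cv2.findContours(m[1:-1,1:-1],0,1)[0],key=cv2.contourArea);q=cv2.approxPolyDP(cv2.convexHull(c),6,True)[:,0];print(q.tolist())
P=[]
for a,b in zip([(301,124),(337,124),(333,213),(299,212)],[(283,35),(330,37),(325,161),(281,161)]):
    p=plane(*G[1],b,58)[:2];P.append(p);print(*t(a,b),p)
print(np.mean(P,0),[np.linalg.norm(P[i]-P[i-1]) for i in range(4)])
E
```

```text
[[330, 34], [325, 158], [285, 159], [283, 35]]
[570.   55.3  51.9] 0.4505976074101547 [569.4  53.9]
[616.1  58.9  46.4] 2.072130859093454 [612.7  56. ]
[627.  -58.3  57.7] 2.297656172926583 [625.8 -58.6]
[581.9 -63.2  51.3] 1.9640455782956534 [580.4 -62.5]
[597.   -2.8] [np.float64(116.95083455146938), np.float64(43.374703828000804), np.float64(115.34918211857794), np.float64(45.537041200976105)]
```

Converted, 41 mm is 0.656, 40 mm is 0.64.

```bash
echo '[[[0.656,0.384,0,0,0,0,80],[0.656,0.3888,0,0,0,0,80],[0,0,0.64,0,0,0,80],[0,0,0.64,0,0,0,80],[0,0,0.64,0,0,0,80],[0,0,0.48,0,0,0,80],[0,0,0.32,0,0,0,80],[0,0,0,0,0,0,80]]]' | python3 drive.py
```

```text
time: 24.62
ee_pos: [598.3, -3.7, 30.3]
tcp_rot: [-2.12, -2.316, 0.002]
contact_force: [-0.3, -0.9, -0.2]
gripper_width: 80.1
grip_force: 0.0
```

Converted, -46.6 mm is -0.7456, -19.6 mm is -0.3136.

```bash
echo '[[[0,0,0,0,0,0,44],[0,0,0,0,0,0,44],[0,0,0,0,0,0,44],[0,0,0,0,0,0,44],[0,0,0,0,0,0,44]]]' | python3 drive.py 25; echo '[[[0,0,-0.48,0,0,0,42],[0,0,-0.64,0,0,0,42],[0,0,-0.48,0,0,0,42],[-0.7456,-0.3136,0,0,0,0,42],[-0.7456,-0.3136,0,0,0,0,42],[-0.7456,-0.3136,0,0,0,0,42],[-0.7456,-0.3136,0,0,0,0,42],[-0.7456,-0.3136,0,0,0,0,42]]]' | python3 drive.py | grep ee;echo '[[[-0.7456,-0.3136,0,0,0,0,42],[-0.7456,-0.3136,0,0,0,0,42],[0,0,0,0,0,0,42],[0,0,0.56,0,0,0,42],[0,0,0.4,0,0,0,42],[0,0,0,0,0,0,42]]]' | python3 drive.py
```

```text
time: 25.25
ee_pos: [598.9, -4.9, 31.6]
tcp_rot: [-2.123, -2.315, 0.001]
contact_force: [-2.4, -0.5, 4.6]
gripper_width: 47.9
grip_force: 24.9
ee_pos: [520.9, -246.9, 130.9]
time: 27.0
ee_pos: [489.3, -339.9, 69.0]
tcp_rot: [-2.119, -2.313, 0.001]
contact_force: [-0.1, -0.5, -1.5]
gripper_width: 47.7
grip_force: 24.9
```

Converted, 3 mm is 0.048.

```bash
echo '[[[0,0,0.048,0,0,0,42],[0,0,0,0,0,0,42]]]' | python3 drive.py| grep -E "ee_pos|contact";  echo '[[[0,0,0.016,0,0,0,42],[0,0,0,0,0,0,42]]]' | python3 drive.py| grep -E "ee_pos|contact"; echo '[[[0,0,0.016,0,0,0,42],[0,0,0,0,0,0,42]]]' | python3 drive.py| grep -E "ee_pos|contact";echo '[[[0,0,0.0112,0,0,0,42],[0,0,0,0,0,0,42]]]' | python3 drive.py| grep -E "ee_pos|contact"
```

```text
ee_pos: [491.5, -341.7, 69.2]
contact_force: [0.3, 0.1, -2.1]
ee_pos: [490.9, -341.7, 67.7]
contact_force: [-0.8, 0.3, -2.7]
ee_pos: [490.7, -341.6, 66.2]
contact_force: [0.6, -0.0, -2.0]
ee_pos: [490.7, -341.6, 65.5]
contact_force: [-0.1, -0.2, -2.1]
```

The manual's scale: shifts go in shares of 62.5 mm and turns go in shares of pi rad. Converting my numbers, 1 mm is 0.016.

```bash
echo '[[[0,0,0.016,0,0,0,42],[0,0,0,0,0,0,42]]]' | python3 drive.py| grep -E "ee_pos|contact";  echo '[[[0,0,0.016,0,0,0,42],[0,0,0,0,0,0,42]]]' | python3 drive.py| grep -E "ee_pos|contact"; echo '[[[0,0,0.0112,0,0,0,42],[0,0,0,0,0,0,42]]]' | python3 drive.py| grep -E "ee_pos|contact"
```

```text
ee_pos: [490.7, -341.5, 64.4]
contact_force: [0.4, 0.6, -2.6]
ee_pos: [490.8, -341.6, 63.6]
contact_force: [-0.5, 0.3, -1.2]
ee_pos: [490.9, -341.6, 63.6]
contact_force: [-0.8, 0.7, 5.5]
```

Contact at 63.6 as expected. Releasing, rising and looking.

Converted, -50 mm is -0.8, -40 mm is -0.64.

```bash
echo '[[[0,0,-0.008,0,0,0,80],[0,0,0,0,0,0,80],[0,0,0,0,0,0,80],[0,0,-0.48,0,0,0,80],[0,0,-0.8,0,0,0,80],[0,0,-0.8,0,0,0,80],[-0.64,0,-0.32,0,0,0,80],[0,0,0,0,0,0,80]]]' | python3 drive.py; echo '[[[-0.64,0,0,0,0,0,80],[0,0,0,0,0,0,80]]]' | python3 drive.py|grep ee
python3 - <<'E'
from h import *
im,K,c,r=shot("wrist"); np.savez("pics/w5.npz",im=im,K=K,c=c,r=r);a=cv2.cvtColor(im,4)
im,K,c,r=shot("side"); b=cv2.cvtColor(im,4); cv2.imwrite("pics/w5.png",np.vstack([a[:300],cv2.resize(b[120:384,80:420],(512,290))]))
E
```

```text
time: 29.75
ee_pos: [494.3, -385.7, 215.2]
tcp_rot: [2.126, 2.306, -0.002]
contact_force: [-0.9, 0.3, -0.2]
gripper_width: 79.7
grip_force: 0.0
ee_pos: [496.2, -424.1, 211.9]
```

View pics/w5.png

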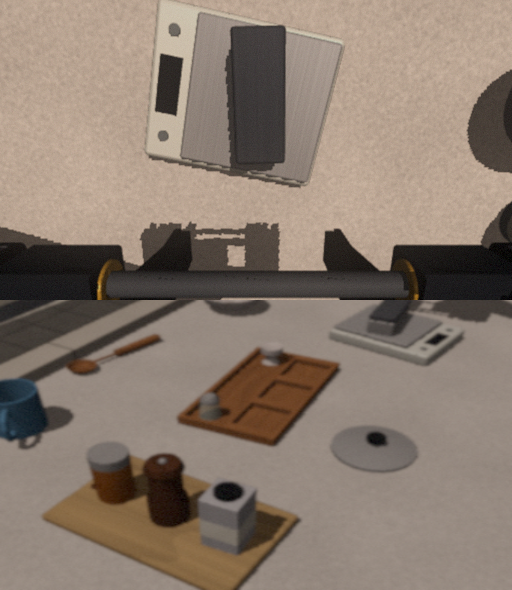

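The tin lies flat on the plate: lid corners (233,28), (285,27), (283,163), (232,160), plate corners about (197,12), (342,43), (307,185), (182,155). The three still stand on the board.

```bash
python3 - <<'E'
from h import *
np.set_printoptions(precision=1,suppress=True)
d=np.load("pics/w5.npz");g=(d["K"],d["c"],d["r"])
for q,z in(([(233,28),(285,27),(283,163),(232,160)],90),([(197,12),(342,43),(307,185),(182,155)],40)):
    P=[plane(*g,u,z)[:2] for u in q];print(np.array(P),np.mean(P,0))
print(manip.observe()["ee_pos"])
E
```

```text
[[ 463.9 -283.2]
 [ 507.8 -278.8]
 [ 518.7 -395.2]
 [ 469.5 -396.3]] [ 490.  -338.4]
[[ 423.1 -261.4]
 [ 570.2 -277. ]
 [ 554.4 -427.6]
 [ 409.5 -404.5]] [ 489.3 -342.6]
[ 497.4 -420.4  212.2]
```

Tin centre is about 4 mm from the plate centre. Now the caddy goes back first.

Converted, 47.4 mm is 0.7584, -1 mm is -0.016.

```bash
echo '[[[0.7584,-0.016,0,0,0,0,80],[0.7584,-0.016,0,0,0,0,80],[0.7584,-0.016,0,0,0,0,80],[0.7584,-0.016,0,0,0,0,80],[0.7584,-0.016,0,0,0,0,80],[0.7584,-0.016,0,0,0,0,80],[0.7584,-0.016,0,0,0,0,80],[0.7584,-0.016,0,0,0,0,80]]]' | python3 drive.py|grep ee; echo '[[[0.7584,-0.016,0,0,0,0,80],[0.7584,-0.016,0,0,0,0,80],[0.7584,-0.016,0,0,0,0,70],[0.7584,-0.016,0,0,0,0,66],[0.7584,-0.016,0,0,0,0,66],[0.7584,-0.016,0,0,0,0,66],[0.7584,-0.016,0,0,0,0,66],[0.752,-0.016,0,0,0,0,66]]]' | python3 drive.py|grep ee; echo '[[[0,0,0,0,0,0,66],[0,0,0,0,0,0,66],[0,0,0,0,0,0,66]]]' | python3 drive.py
```

```text
ee_pos: [455.6, -41.3, 213.2]
ee_pos: [414.3, 334.4, 213.1]
time: 32.48
ee_pos: [416.3, 331.1, 213.1]
tcp_rot: [2.124, 2.313, -0.002]
contact_force: [-0.4, 0.3, 0.6]
gripper_width: 66.0
grip_force: 0.0
```

Converted, 40 mm is 0.64, 2.5 mm is 0.04.

```bash
echo '[[[0.04,0,0,0,0,0,66],[0,0,0.64,0,0,0,66],[0,0,0.64,0,0,0,66],[0,0,0.48,0,0,0,66],[0,0,0.264,0,0,0,66],[0,0,0,0,0,0,66]]]' | python3 drive.py|grep -E "ee|cont"; echo '[[[0,0,0,0,0,0,42],[0,0,0,0,0,0,42],[0,0,0,0,0,0,42],[0,0,0,0,0,0,42],[0,0,0,0,0,0,42]]]' | python3 drive.py 25
```

```text
ee_pos: [415.9, 334.5, 86.3]
contact_force: [0.6, -0.2, -0.3]
time: 33.85
ee_pos: [416.5, 335.3, 87.6]
tcp_rot: [2.123, 2.315, 0.002]
contact_force: [0.0, -1.2, 5.1]
gripper_width: 45.5
grip_force: 25.0
```

Converted, -49.3 mm is -0.7888, -35 mm is -0.56.

```bash
echo '[[[0,0,-0.56,0,0,0,40],[0,0,-0.56,0,0,0,40],[-0.7888,0,0,0,0,0,40],[-0.7888,0,0,0,0,0,40],[-0.7888,0,0,0,0,0,40],[-0.7888,0.224,0,0,0,0,40],[-0.7888,0.224,0,0,0,0,40],[-0.7888,0.224,0,0,0,0,40]]]' | python3 drive.py |grep ee;echo '[[[-0.7872,0.224,0,0,0,0,40],[-0.7872,0.224,0,0,0,0,40],[-0.7872,0.224,0,0,0,0,40],[0,0,0,0,0,0,40],[0,0,0,0,0,0,40],[0,0,0,0,0,0,40]]]' | python3 drive.py
```

```text
ee_pos: [483.1, 42.1, 156.4]
time: 35.6
ee_pos: [537.4, -97.8, 156.7]
tcp_rot: [-2.12, -2.318, 0.0]
contact_force: [0.2, 0.2, -2.3]
gripper_width: 45.8
grip_force: 25.0
```

Converted, 30 mm is 0.48, 12 mm is 0.192.

```bash
echo '[[[-0.0208,0.016,0.48,0,0,0,40],[0,0,0.48,0,0,0,40],[0,0,0.192,0,0,0,40],[0,0,0,0,0,0,40],[0,0,0.032,0,0,0,40],[0,0,0,0,0,0,40]]]' | python3 drive.py| grep -E "ee_pos|contact";  echo '[[[0,0,0.016,0,0,0,40],[0,0,0,0,0,0,40]]]' | python3 drive.py| grep -E "ee_pos|contact"; echo '[[[0,0,0.016,0,0,0,40],[0,0,0,0,0,0,40]]]' | python3 drive.py| grep -E "ee_pos|contact"
```

```text
ee_pos: [539.7, -100.7, 83.8]
contact_force: [0.7, 0.8, -2.8]
ee_pos: [539.2, -100.8, 82.1]
contact_force: [0.4, -0.2, -2.2]
ee_pos: [539.0, -100.7, 80.7]
contact_force: [-0.3, 0.1, -3.0]
```

Converted, 1 mm is 0.016.

```bash
echo '[[[0,0,0.016,0,0,0,40],[0,0,0,0,0,0,40]]]' | python3 drive.py| grep -E "ee_pos|contact";  echo '[[[0,0,0.016,0,0,0,40],[0,0,0,0,0,0,40]]]' | python3 drive.py| grep -E "ee_pos|contact"
```

```text
ee_pos: [539.1, -100.7, 79.8]
contact_force: [-0.2, -0.5, -2.1]
ee_pos: [539.2, -100.5, 79.6]
contact_force: [-2.1, 0.6, 5.7]
```

Converted, -40 mm is -0.64, -30 mm is -0.48.

```bash
echo '[[[0,0,-0.008,0,0,0,66],[0,0,0,0,0,0,66],[0,0,0,0,0,0,66],[0,0,-0.48,0,0,0,66],[0,0,-0.64,0,0,0,66],[0,0,-0.64,0,0,0,66]]]' | python3 drive.py|grep -E "ee|wid"; echo '[[[0.7712,-0.0048,0,0,0,0,66],[0.7712,-0.0048,0,0,0,0,66],[0.7712,-0.0048,0,0,0,0,66],[0.7712,-0.0048,0,0,0,0,66],[0.7712,-0.0048,0,0,0,0,66],[0.7712,-0.0048,0,0,0,0,66],[0.7712,-0.0048,0,0,0,0,66],[0.7712,-0.0048,0,0,0,0,66]]]' | python3 drive.py|grep ee; echo '[[[0.7728,-0.0048,0,0,0,0,66],[0,0,0,0,0,0,66],[0,0,0,0,0,0,66],[0,0,0,0,0,0,66]]]' | python3 drive.py
python3 - <<'E'
from h import *
im,K,c,r=shot("scene"); cv2.imwrite("pics/s6.png",cv2.cvtColor(im,4)[60:300,130:450])
E
```

```text
ee_pos: [539.0, -100.7, 190.3]
gripper_width: 66.3
ee_pos: [503.3, 284.6, 189.2]
time: 39.6
ee_pos: [499.6, 329.6, 189.0]
tcp_rot: [2.125, 2.312, -0.001]
contact_force: [-0.1, -0.1, 0.5]
gripper_width: 65.5
grip_force: 0.0
```

View pics/s6.png

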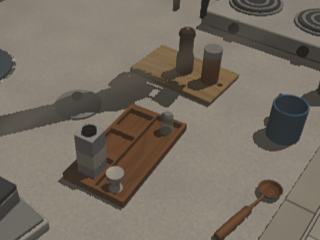

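The caddy is back in its bay, upright at crop (92,150). Now the mill.

Converted, 40 mm is 0.64, 35 mm is 0.56.

```bash
echo '[[[0.024,-0.016,0,0,0,0,66],[0,0,0.64,0,0,0,66],[0,0,0.56,0,0,0,66],[0,0,0.352,0,0,0,66],[0,0,0.144,0,0,0,66],[0,0,0,0,0,0,66],[0,0,0,0,0,0,66]]]' | python3 drive.py|grep -E "ee|cont"; echo '[[[0,0,0,0,0,0,34],[0,0,0,0,0,0,34],[0,0,0,0,0,0,34],[0,0,0,0,0,0,34],[0,0,0,0,0,0,34]]]' | python3 drive.py 25
```

```text
ee_pos: [498.4, 333.5, 84.5]
contact_force: [-0.1, -0.5, 0.0]
time: 41.15
ee_pos: [498.2, 332.9, 83.6]
tcp_rot: [2.123, 2.315, 0.001]
contact_force: [0.5, -0.2, 2.4]
gripper_width: 42.9
grip_force: 25.0
```

Converted, -49.7 mm is -0.7952, -35 mm is -0.56.

```bash
echo '[[[0,0,-0.56,0,0,0,30],[0,0,-0.56,0,0,0,30],[-0.7952,0.0064,0,0,0,0,30],[-0.7952,0.0064,0,0,0,0,30],[-0.7952,0.0064,0,0,0,0,30],[-0.7952,0.0064,0,0,0,0,30],[-0.7952,0.0064,0,0,0,0,30],[-0.7952,0.0064,0,0,0,0,30]]]' | python3 drive.py |grep ee;echo '[[[-0.7968,0.0064,0,0,0,0,30],[0,0,0,0,0,0,30],[0,0,0,0,0,0,30],[0,0,0,0,0,0,30]]]' | python3 drive.py
```

```text
ee_pos: [525.2, 34.2, 152.8]
time: 42.65
ee_pos: [530.3, -12.0, 153.3]
tcp_rot: [-2.12, -2.318, -0.0]
contact_force: [0.5, -0.1, -2.3]
gripper_width: 43.1
grip_force: 25.0
```

Converted, 30 mm is 0.48, 13 mm is 0.208.

```bash
echo '[[[0,0,0.48,0,0,0,30],[0,0,0.48,0,0,0,30],[0,0,0.208,0,0,0,30],[0,0,0,0,0,0,30],[0,0,0.032,0,0,0,30],[0,0,0,0,0,0,30]]]' | python3 drive.py| grep -E "ee_pos|contact";  echo '[[[0,0,0.016,0,0,0,30],[0,0,0,0,0,0,30]]]' | python3 drive.py| grep -E "ee_pos|contact"; echo '[[[0,0,0.016,0,0,0,30],[0,0,0,0,0,0,30]]]' | python3 drive.py| grep -E "ee_pos|contact"
```

```text
ee_pos: [531.3, -13.6, 79.2]
contact_force: [0.5, 0.7, -2.8]
ee_pos: [530.8, -13.8, 77.6]
contact_force: [0.5, 0.2, -2.7]
ee_pos: [530.6, -13.8, 76.3]
contact_force: [-0.0, -0.9, -2.5]
```

Converted, 1 mm is 0.016.

```bash
echo '[[[0,0,0.016,0,0,0,30],[0,0,0,0,0,0,30]]]' | python3 drive.py| grep -E "ee_pos|contact";  echo '[[[0,0,0.0112,0,0,0,30],[0,0,0,0,0,0,30]]]' | python3 drive.py| grep -E "ee_pos|contact"; echo '[[[0,0,0.0112,0,0,0,30],[0,0,0,0,0,0,30]]]' | python3 drive.py| grep -E "ee_pos|contact"
```

```text
ee_pos: [531.0, -14.0, 76.0]
contact_force: [-1.9, -1.5, 3.6]
ee_pos: [531.3, -14.2, 75.9]
contact_force: [-2.4, -1.0, 9.6]
ee_pos: [531.5, -14.3, 75.8]
contact_force: [-2.9, -2.0, 14.2]
```

Converted, -45 mm is -0.72, -40 mm is -0.64.

```bash
echo '[[[0,0,-0.0272,0,0,0,66],[0,0,0,0,0,0,66],[0,0,0,0,0,0,66],[0,0,-0.48,0,0,0,66],[0,0,-0.64,0,0,0,66],[0,0,-0.72,0,0,0,66]]]' | python3 drive.py|grep -E "ee|wid"; echo '[[[0.7792,0.1776,0,0,0,0,66],[0.7792,0.1776,0,0,0,0,66],[0.7792,0.1776,0,0,0,0,66],[0.7792,0.1776,0,0,0,0,66],[0.7792,0.1776,0,0,0,0,66],[0.7792,0.1776,0,0,0,0,66],[0.7792,0.1776,0,0,0,0,66],[0,0,0,0,0,0,66]]]' | python3 drive.py|grep ee; echo '[[[0,0,0,0,0,0,66],[0,0,0,0,0,0,66],[0,0,0,0,0,0,66]]]' | python3 drive.py
```

```text
ee_pos: [530.2, -13.6, 191.1]
gripper_width: 66.2
ee_pos: [576.5, 338.2, 190.2]
time: 46.78
ee_pos: [579.1, 331.1, 190.7]
tcp_rot: [2.125, 2.313, -0.001]
contact_force: [1.2, -1.0, 0.9]
gripper_width: 65.9
grip_force: 0.0
```

Converted, 40 mm is 0.64, 35 mm is 0.56.

```bash
echo '[[[0,0,0.64,0,0,0,66],[0,0,0.56,0,0,0,66],[0,0,0.32,0,0,0,66],[0,0,0.144,0,0,0,66],[0,0,0,0,0,0,66],[0,0,0,0,0,0,66]]]' | python3 drive.py|grep -E "ee|cont"; echo '[[[0,0,0,0,0,0,42],[0,0,0,0,0,0,42],[0,0,0,0,0,0,42],[0,0,0,0,0,0,42],[0,0,0,0,0,0,42]]]' | python3 drive.py 25
```

```text
ee_pos: [579.3, 333.4, 88.0]
contact_force: [-0.2, -0.1, -0.7]
time: 48.15
ee_pos: [578.7, 332.7, 87.0]
tcp_rot: [2.123, 2.315, 0.0]
contact_force: [-1.4, -0.5, 2.6]
gripper_width: 46.3
grip_force: 25.0
```

Converted, -42 mm is -0.672, -35 mm is -0.56.

```bash
echo '[[[0,0,-0.56,0,0,0,40],[0,0,-0.56,0,0,0,40],[-0.672,-0.208,0,0,0,0,40],[-0.672,-0.208,0,0,0,0,40],[-0.672,-0.208,0,0,0,0,40],[-0.672,-0.208,0,0,0,0,40],[-0.672,-0.208,0,0,0,0,40],[-0.672,-0.208,0,0,0,0,40]]]' | python3 drive.py |grep ee;echo '[[[0,0,0,0,0,0,40],[0,0,0,0,0,0,40],[0,0,0.48,0,0,0,40],[0,0,0.48,0,0,0,40],[0,0,0.192,0,0,0,40],[0,0,0,0,0,0,40],[0,0,0,0,0,0,40]]]' | python3 drive.py | grep -E "ee_pos|contact"
```

```text
ee_pos: [521.7, 73.1, 155.9]
ee_pos: [523.6, 75.7, 85.7]
contact_force: [-0.3, -0.2, -2.2]
```

Converted, 4 mm is 0.064, 1 mm is 0.016.

```bash
echo '[[[0,0,0.064,0,0,0,40],[0,0,0.016,0,0,0,40],[0,0,0,0,0,0,40]]]' | python3 drive.py| grep -E "ee_pos|contact";  echo '[[[0,0,0.016,0,0,0,40],[0,0,0,0,0,0,40]]]' | python3 drive.py| grep -E "ee_pos|contact"; echo '[[[0,0,0.016,0,0,0,40],[0,0,0,0,0,0,40]]]' | python3 drive.py| grep -E "ee_pos|contact"
```

```text
ee_pos: [522.7, 74.7, 79.8]
contact_force: [-0.5, -0.4, -2.7]
ee_pos: [522.9, 74.8, 78.9]
contact_force: [-1.0, -0.3, 1.0]
ee_pos: [523.0, 74.8, 78.9]
contact_force: [-2.7, -1.5, 10.1]
```

Touching down at 78.9. Release, rise to a viewing pose like w3 and check.

Converted, -45 mm is -0.72, -40 mm is -0.64.

```bash
echo '[[[0,0,-0.0144,0,0,0,70],[0,0,0,0,0,0,70],[0,0,0,0,0,0,70],[0,0,-0.48,0,0,0,70],[0,0,-0.64,0,0,0,70],[0,0,-0.72,0,0,0,80],[0,0,-0.72,0,0,0,80],[0,0,-0.56,0,0,0,80]]]' | python3 drive.py|grep -E "ee|wid"; echo '[[[-0.672,0,0,0,0,0,80],[-0.672,0,0,0,0,0,80],[0,0,0,0,0,0,80],[0,0,0,0,0,0,80],[0,0,0,0,0,0,80]]]' | python3 drive.py
python3 - <<'E'
from h import *
im,K,c,r=shot("wrist"); np.savez("pics/w7.npz",im=im,K=K,c=c,r=r);a=cv2.cvtColor(im,4)
im,K,c,r=shot("scene"); b=cv2.cvtColor(im,4); cv2.imwrite("pics/w7.png",np.vstack([a[:300],cv2.resize(b[80:340,0:460],(512,290))]))
E
```

```text
ee_pos: [522.9, 75.1, 275.4]
gripper_width: 79.3
time: 52.52
ee_pos: [529.7, -7.2, 273.6]
tcp_rot: [-2.12, -2.318, -0.001]
contact_force: [-0.5, 0.4, -0.7]
gripper_width: 80.0
grip_force: 0.0
```

View pics/w7.png

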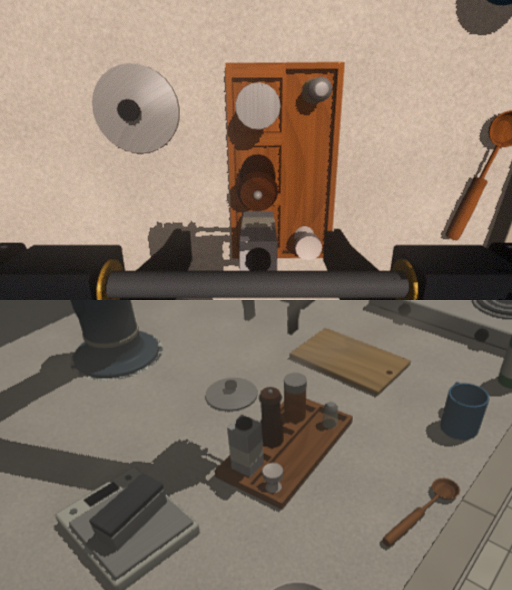

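The jar lid is at (258,105), knob (258,195) and cap (258,260). All three are upright in their bays and the tin is flat on the scale.

```bash
python3 - <<'E'
from h import *
np.set_printoptions(precision=1,suppress=True)
d=np.load("pics/w7.npz");g=(d["K"],d["c"],d["r"])
for n,u,z in(("jar 522.3 73",(258,105),108),("mill 530.7 -14",(258,195),139),("caddy 538.2 -100",(258,260),123)): print(n,plane(*g,u,z)[:2])
o=manip.observe();print(o["time"],o["joint_vel"])
E
```

```text
jar 522.3 73 [523.6  73.2]
mill 530.7 -14 [531.5 -16. ]
caddy 538.2 -100 [ 539.2 -100.4]
52.625 [ 0. -0.  0. -0.  0. -0.  0.]
```

All are within about 2 mm of their original spots, so I'm handing in.

```bash
python3 -c "
from bench import manip, get_image, camera_params, close_job
print(close_job())"
```

```text
the job is handed in; nothing more can be done
None
```

The job is handed in, with no verdict shown: the tin lies flat about 4 mm from the scale plate's centre, and the jar, caddy and mill stand upright within about 2 mm of their original spots, all by my own camera measurements.

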